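# Find the warped pot lid by rocking it on the stone slab

## Robot

A 6-joint arm with a two-finger parallel gripper is mounted at the origin on the work surface. World frame = base frame: x ahead of the robot, y to its left, z up, the work surface at z = 0. Lengths are in m, angles in degrees, forces in N, time in s.
With the tool pointing down it reaches from about 0.425 to 1.125 m from the base axis. Payload 14.9 kg.
Tool frame: the origin (TCP) lies at the very end of the fingers, on their centre line; the grasp point (between the pads) lies env.grasp_offset behind it (env.grasp_offset is the distance from the TCP to the grasp point, in m); z points along the fingers, y is the line along which they close (so a half turn about z gives the same grasp; the last joint's range is limited). The gripper opens to 91 mm and grips with 3 to 60 N. Pads are 32 mm wide; open, the fingers measure 118 mm over their backs; the gripper's body (76 mm by 178 mm) begins 60 mm behind the grasp point.
Start: joints at [-74.903, 21.709, 99.362, -0, 58.929, -1.908], TCP at [0.205, -0.669, 0.214] pointing down, gripper open.
Joint ranges: [-158.91, 158.91], [-42.39, 125.64], [0.06, 152.35], [-60.88, 240.88], [17.5, 164.5], [-176.32, 176.32]. Speed limits (degrees/s): [108.29, 108.29, 136.94, 180, 180, 180].

## Interface

Orientations are given as [roll, pitch, yaw] about the fixed x, y, z axes, in that order (R = Rz(yaw) Ry(pitch) Rx(roll)).
In Python, from plant import env gives the robot as it stands. The module is installed in compiled form; this text tells all that it offers. Calls block until the motion is done:
- env.goto(position, orientation): joint-space move of the TCP to a pose.
- env.move_l(position, rot=None, rate=0.15, contact_N=None): straight line of the TCP; rot=None keeps the orientation; rate is the mean speed in m/s. With contact_N (N) it stops when the force on the tool has changed by that much, and returns True; else False.
- env.set_joints(angles): joint-space move.
- env.command_gripper(opening, grip_force=None): finger opening in m; grip_force is the grip in N (None keeps the last); returns when the fingers have stopped.
- env.sleep(seconds).
- env.ik(position, orientation): joint angles nearest the present ones, or None.
- env.grab_frame(name): name is "side" or "top"; returns a dict with "frame" (480x640x3 uint8, blue, green, red), "range_z" (480x640 float32, m along the optical axis (not along the pixel's ray), 0 where there is no reading), "fx", "fy", "cx", "cy" (pixels), "xyz" and "rotation" of the camera in the world. Camera axes: x right, y up, looking along -z (the intrinsics and any distortion apply to the point x, -y, -z); pixel columns grow to the right and rows downward; lengths in m; the calibration is good to about 2 mm. A picture is of the moment at which its call begins.
A pose or a line that the arm cannot do raises env.Unreachable and nothing moves.
- env.sign_off(): hands the job in; it is judged then, once.
Readings, each from a call of its own:
- env.get_clock(): time.
- env.get_joint_pos(): joint angles.
- env.get_joint_vel(): joint speeds.
- env.get_joint_efforts(): joint torques, N m.
- env.get_tool_pos(): TCP position.
- env.get_eef_rot(): TCP orientation.
- env.get_ft_force(): force on the tool from outside, world axes, zero at the start.
- env.get_wrist_torque(): the same for the moment, N m.
- env.get_opening(): finger opening in m.
- env.get_grip_force(): force on a finger pad.
Only numpy, scipy, OpenCV 4.12 (cv2) and the standard library are available. Lean on these libraries where they do the work, as an engineer would, in place of code of your own. Each camera call takes 0.05 s, during which the arm holds its last target. There are 200 camera calls.

## Task

One of the three wooden pot lids on the stone slab has warped: find it by pressing lightly with the gripper on the boards beside the handles, one lid after another, and hold the press a moment on the one that rocks so that you see it tilt (press no harder than the weight of a kilo or so, and do not strike). Then lift the rocking lid by its handle and set it down softly on the wooden pot ring, centred, level and handle up. Leave the two sound lids lying where they are on the slab and do not disturb the other things on the counter.

Things in the scene. Friction and masses are not known exactly. Their poses are not given: they have to be found in the camera images.
- slab: flat white stone slab, fixed, 270 mm (its x) by 420 mm (its y), 30 mm thick, its top 30 mm above the counter; origin at the centre of its underside, z up
- pot_ring: wooden pot ring (trivet) fixed on the counter to the right of the slab: 124 mm outside, 88 mm opening, 20 mm tall; origin at the centre of its underside
- lid_a_mid (a point): one of three wooden pot lids that look alike, lying handle-up on the slab: round board 110 mm across, its top 14 mm above its underside, with a straight bar handle over its middle (80 mm long, 16 mm wide, 28 mm tall); 42 mm tall overall. Point: on the lid's axis, 21 mm above the underside; x across the handle, y along it, z up
- lid_b_mid (a point): another of the three lids: same sizes, axes and point as lid_a_mid. All weigh 0.14 to 0.28 kg and have a rebate 4 mm high, 6 mm deep under the rim. Two of the three are sound: they sit on a flat underside 98 mm across and stay put when pressed. One, not told which, is bowed across its handle: it bears on a strip 28 mm wide (x), 52 mm long (y), yet lies level at rest like the others
- lid_c_mid (a point): another of the three lids: same sizes, axes and point as lid_a_mid. About 1 N on the bowed one's board 42 mm to either side of the handle (along x) tips it about 0.095 rad (5 degrees) that way until its rim meets the slab; the pressed spot sinks 2 to 3 mm; let go, it falls back level. Centred on the pot ring it lies level, its strip inside the opening, 4 mm lower than a sound lid would
- sake_cup: small white cup standing on the slab's far part, 44 mm wide, 40 mm tall; bystander; origin at the centre of its underside
- tumbler: steel tumbler 72 mm wide, 130 mm tall, beyond the slab; bystander; origin under its centre
- sauce_bottle: brown glass bottle 60 mm wide, 170 mm tall, beyond the slab; bystander; origin under its centre
- bowl: steel bowl 140 mm wide, 55 mm tall, beyond the pot ring; bystander; origin under its centre
- spatula: spatula 260 mm long lying on the counter on the robot's right of the pot ring; bystander; origin at its middle, x along it
- mug: blue mug 76 mm wide, 90 mm tall, on the robot's left of the slab; bystander; origin under its centre
Not all that is in view belongs to the job. What is shaped like the pot_ring but white or yellow is not meant.

How it is judged:
By the outcome, as a careful person would: the job done as asked, in the order asked, and still so for the second after the job is handed in, with the robot touching nothing.
It also fails if it takes over 72 s, if anything falls off the work surface, if the arm or the gripper's body presses on something with over 40 N, if the wrist force passes 120 N, or if a joint passes its speed limit or range.

## Working session

There is one attempt and no reset: what is moved stays moved. The work goes in short steps, each a Python script; the robot and the scene stay as the last script left them, time stands still between calls to the robot, and variables do not carry over. Pictures are saved under pics/ and viewed, at most 10 in all, crops included, and the job is handed in when it is done.

```bash
mkdir -p pics; cat > h.py <<'E'
import numpy as np, cv2
from plant import env
def grab(n):
    return env.grab_frame(n)
def cloud(f):
    v,u=np.mgrid[0:480,0:640]; z=f["range_z"]
    p=np.stack([(u-f["cx"])/f["fx"]*z,-(v-f["cy"])/f["fy"]*z,-z],-1)
    return p@R(f).T+np.array(f["xyz"])
def R(f):
    r=np.array(f["rotation"],float)
    if r.shape==(3,3): return r
    from scipy.spatial.transform import Rotation as Ro
    return Ro.from_euler('xyz',r,degrees=True).as_matrix()
def ray(f,u,v,z):
    d=R(f)@np.array([(u-f["cx"])/f["fx"],-(v-f["cy"])/f["fy"],-1]); o=np.array(f["xyz"])
    return o+d*(z-o[2])/d[2]
E
python3 - <<'E'
from h import *
for n in("top","side"):
    f=grab(n); cv2.imwrite(f"pics/{n}0.png",f["frame"]); print({k:f[k] for k in f if k not in("frame","range_z")})
    np.savez(f"{n}0.npz",**{k:np.array(v) for k,v in f.items()})
print(env.grasp_offset,env.get_clock(),env.get_tool_pos(),env.get_eef_rot())
E
```

```text
{'fx': 531.7957635066056, 'fy': 531.7957635066056, 'cx': 321.92017337833175, 'cy': 237.32883124746212, 'xyz': array([0.43575741, 0.01068372, 1.50532698]), 'rotation': array([ 4.24511959e+00,  6.76902065e-02, -8.97704737e+01])}
{'fx': 445.6151235104487, 'fy': 445.6151235104487, 'cx': 318.1290691331136, 'cy': 240.9455049919383, 'xyz': array([0.36446657, 0.87637609, 0.63349013]), 'rotation': array([  57.02755653,    0.41657812, -169.36160125])}
0.0188 0.1 [ 0.20464802 -0.66905569  0.21337341] [-1.79944844e+02 -1.64421915e-03  1.70046796e+01]
```

View pics/top0.png

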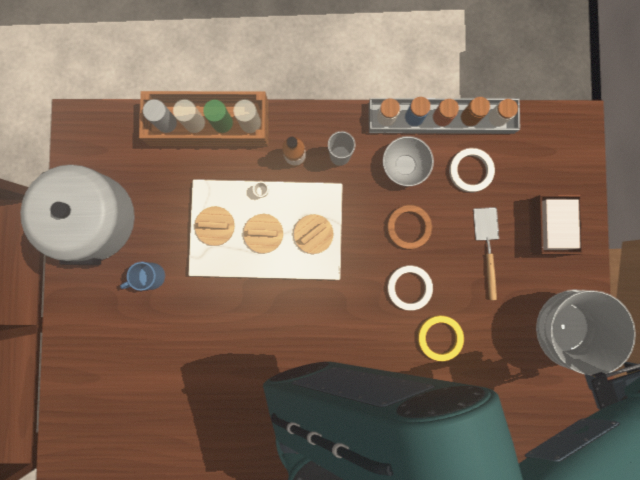

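View pics/side0.png

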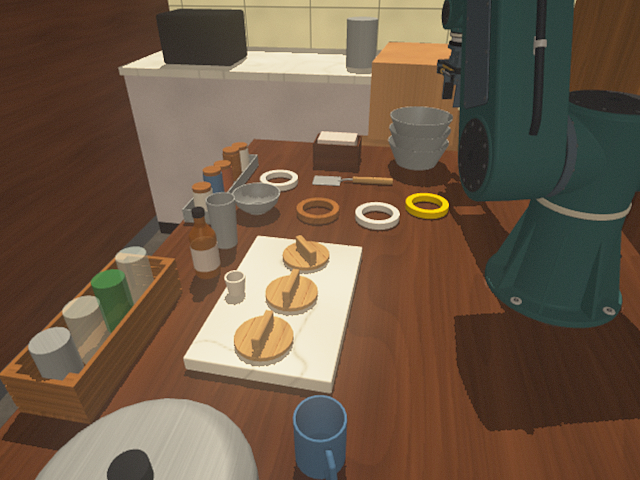

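The top view shows lids at about (214,226), (263,233) and (313,234), the brown ring at (410,227) and the cup at (260,190). The side view shows the same layout: ring (318,210), lids (306,253), (291,293) and (264,338). Next I'll measure them.

```bash
cat > meas.py <<'E'
from h import *
def lids(f):
    im=f["frame"]; hsv=cv2.cvtColor(im,cv2.COLOR_BGR2HSV); P=cloud(f); out=[]
    m=cv2.inRange(hsv,(8,70,90),(28,255,255)); roi=np.zeros_like(m); roi[183:276,193:340]=1; m=m*roi
    m=cv2.morphologyEx(m,cv2.MORPH_CLOSE,np.ones((5,5)))
    for c in cv2.findContours(m,cv2.RETR_EXTERNAL,cv2.CHAIN_APPROX_NONE)[0]:
        if cv2.contourArea(c)<600: continue
        mm=np.zeros_like(m); cv2.drawContours(mm,[c],-1,1,-1)
        (u,v),_,_=cv2.fitEllipse(c); b=ray(f,u,v,.044)
        z=P[...,2]; h=(mm>0)&(z>.060); q=P[h]
        r=cv2.minAreaRect((q[:,:2]*1000).astype(np.float32)); box=cv2.boxPoints(r)
        e=[box[1]-box[0],box[2]-box[1]]; L=max(e,key=np.linalg.norm)
        out.append((b[:2],np.array(r[0])/1000,r[1],np.degrees(np.arctan2(L[1],L[0]))%180,np.median(q[:,2]),np.median(z[(mm>0)&(z<.055)])))
    return out
if __name__=="__main__":
    f={k:v for k,v in np.load("top0.npz").items()}
    for o in lids(f): print("lid board",o[0].round(4),"handle",o[1].round(4),np.round(o[2],1),"ang",round(o[3],1),"z",o[4:])
    hsv=cv2.cvtColor(f["frame"],cv2.COLOR_BGR2HSV)
    P=cloud(f); z=P[...,2]; roi=np.zeros(z.shape,bool); roi[195:260,380:440]=1
    q=P[roi&(z>.012)]; (u,v),r=cv2.minEnclosingCircle((q[:,:2]*1000).astype(np.float32)); print("ring",u,v,r,np.median(q[:,2]),q[:,:2].mean(0))
    c=cv2.findContours((roi&(z>.01)).astype(np.uint8),cv2.RETR_EXTERNAL,cv2.CHAIN_APPROX_NONE)[0]; c=max(c,key=cv2.contourArea)
    (a,b),ax,_=cv2.fitEllipse(c); print(a,b,ax,ray(f,a,b,.02))
    m=cv2.inRange(hsv,(3,110,80),(22,255,255)); m[~roi]=0
    c=max(cv2.findContours(m,cv2.RETR_EXTERNAL,cv2.CHAIN_APPROX_NONE)[0],key=cv2.contourArea);(a,b),ax,_=cv2.fitEllipse(c); print(a,b,ax,ray(f,a,b,.02))
    g=(z>.025)&(z<.035)&(np.arange(480)[:,None]<290)&(np.arange(640)[None]>180)&(np.arange(640)[None]<350); print("slab z",np.median(z[g]),cv2.minAreaRect((P[g][:,:2]*1000).astype(np.float32)))
    print("cup",P[190,260])
E
python3 meas.py
```

```text
lid board [0.5546 0.0375] handle [0.5112 0.0402] [ 65.7 148.1] ang 177.5 z (np.float64(0.07138649502073302), np.float64(0.04406560245020663))
lid board [0.5555 0.1759] handle [0.5147 0.1038] [239.7  46.8] ang 60.8 z (np.float64(0.07184365521987157), np.float64(0.04401090931568441))
lid board [0.5754 0.3106] handle [0.5214 0.1756] [369.7  37.4] ang 68.3 z (np.float64(0.07137191188748715), np.float64(0.04403387371955603))
ring 521.615234375 -137.26181030273438 171.05401611328125 0.01985583256115997 [ 0.57516512 -0.22780305]
408.83026123046875 226.7356719970703 (43.161293029785156, 43.3940544128418) [ 0.57674439 -0.23072333  0.02      ]
409.5 227.0 (69.47164154052734, 76.13052368164062) [ 0.5760073  -0.23259502  0.02      ]
slab z 0.03004015234063573 ((683.1571655273438, 177.0931396484375), (474.78326416015625, 499.9886779785156), 88.74547576904297)
cup [0.67682039 0.18632514 0.03414578]
```

```bash
sed -i 's/(z>.060); q/(z>.060)\&(z<.09); q/; s/z>.012)\]/z>.012)\&(z<.03)]/; s/(roi&(z>.01))/(roi\&(z>.01)\&(z<.03))/; s/(3,110,80)/(5,130,120)/' meas.py; python3 meas.py
python3 - <<'E'
from h import *
f=dict(np.load("top0.npz")); P=cloud(f); z=P[...,2]
im=f["frame"][175:285,185:345]; cv2.imwrite("pics/c1.png",cv2.resize(im,None,fx=5,fy=5,interpolation=cv2.INTER_CUBIC))
# wall tall things near
m=(z>.1)&(z<.4)&(np.arange(480)[:,None]<360); 
for c in cv2.findContours(m.astype(np.uint8),0,1)[0]:
    if cv2.contourArea(c)>80: x,y,w,h=cv2.boundingRect(c); q=P[y:y+h,x:x+w][m[y:y+h,x:x+w]]; print((x,y,w,h),q.min(0).round(2),q.max(0).round(2))
E
```

```text
lid board [0.5546 0.0375] handle [0.5542 0.0382] [16.2 78.6] ang 128.4 z (np.float64(0.07130492332248894), np.float64(0.04406560245020663))
lid board [0.5555 0.1759] handle [0.5555 0.1762] [79.2 16.3] ang 87.3 z (np.float64(0.07168373447439669), np.float64(0.04401090931568441))
lid board [0.5754 0.3106] handle [0.5756 0.312 ] [80.6 16.6] ang 86.4 z (np.float64(0.07134732533018406), np.float64(0.04403387371955603))
ring 577.4939575195312 -231.2958984375 62.342628479003906 0.019806548538017887 [ 0.57697326 -0.23089627]
408.83026123046875 226.7356719970703 (43.161293029785156, 43.3940544128418) [ 0.57674439 -0.23072333  0.02      ]
414.205810546875 225.79737854003906 (49.09069061279297, 51.781150817871094) [ 0.57944595 -0.24581829  0.02      ]
slab z 0.03004015234063573 ((683.1571655273438, 177.0931396484375), (474.78326416015625, 499.9886779785156), 88.74547576904297)
cup [0.67682039 0.18632514 0.03414578]
(543, 290, 92, 70) [ 0.23 -0.77  0.1 ] [ 0.4  -0.55  0.18]
(20, 165, 105, 100) [0.47 0.54 0.1 ] [0.72 0.79 0.21]
(282, 137, 22, 22) [0.75 0.06 0.1 ] [0.81 0.12 0.18]
(328, 132, 27, 28) [ 0.75 -0.07  0.1 ] [ 0.82 -0.    0.14]
(233, 100, 24, 25) [0.84 0.19 0.1 ] [0.9  0.25 0.13]
(203, 100, 24, 25) [0.84 0.27 0.1 ] [0.9  0.33 0.14]
(173, 100, 25, 25) [0.84 0.35 0.1 ] [0.9  0.41 0.14]
(143, 100, 25, 25) [0.84 0.43 0.1 ] [0.9  0.49 0.14]
(469, 97, 21, 20) [ 0.87 -0.44  0.1 ] [ 0.92 -0.38  0.12]
(410, 97, 20, 20) [ 0.87 -0.27  0.1 ] [ 0.92 -0.22  0.12]
```

View pics/c1.png

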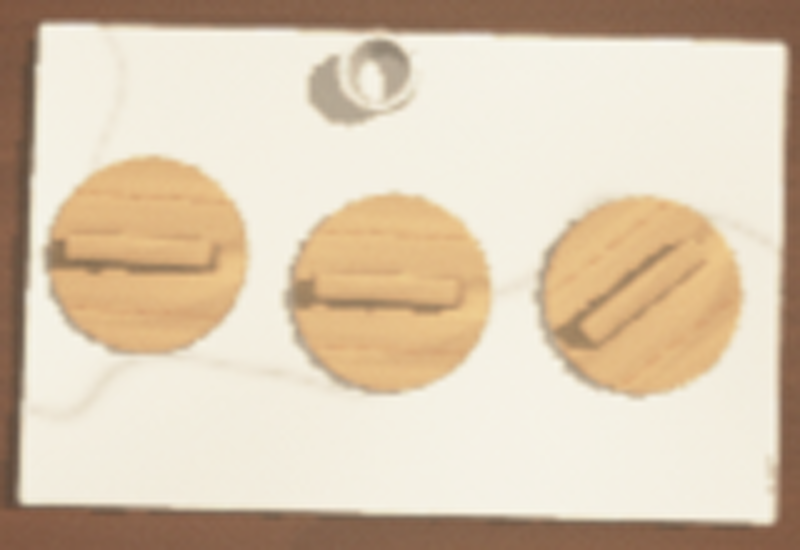

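The crop (5x, offset 185,175) confirms the handle directions. The left and middle handles lie along y, and the right one runs from lower-left to upper-right, matching 128°. Next I press each lid with closed, slightly tilted fingers.

```bash
cat >> h.py <<'E'
from scipy.spatial.transform import Rotation as Ro
LID={"c":(.5544,.0378,128.4),"b":(.5555,.1760,87.3),"a":(.5755,.3113,86.4)}
def rot(yaw_y,tilt=0):
    """tool y along world angle yaw_y (deg), tilt leans the fingers toward +that direction"""
    a=np.radians(yaw_y); d=np.array([np.cos(a),np.sin(a),0]); up=np.array([0,0,1.]); t=np.radians(tilt)
    z=d*np.sin(t)-up*np.cos(t); best=None
    for s in(1,-1):
        y=s*(d*np.cos(t)+up*np.sin(t)); x=np.cross(y,z)
        yield Ro.from_matrix(np.c_[x,y,z]).as_euler('xyz',degrees=True)
def pick(p,yaw_y,tilt=0):
    q0=np.array(env.get_joint_pos()); c=[]
    for r in rot(yaw_y,tilt):
        q=env.ik(p,r)
        if q is not None: c.append((np.abs(np.array(q)-q0).max(),tuple(r)))
    return list(min(c)[1])
E
cat > press.py <<'E'
from h import *
import sys
def press(k,hold=0.3):
    x,y,a=LID[k]; ia=a-90; d=np.array([np.cos(np.radians(ia)),np.sin(np.radians(ia)),0]); 
    if d[0]<0: d=-d; ia+=180
    # contact edge 43 mm on the robot's side; TCP is 13.5 mm inward and up along tilted tool y
    t=np.radians(10); c=np.array([x,y,.044])-d*.043+.0135*(d*np.cos(t)+np.array([0,0,np.sin(t)]))
    r=pick(c+[0,0,.06],ia,10)
    hi=c+[0,0,.06]
    if k=="c": env.goto(c+[0,0,.2],r)
    env.goto(hi,r); env.move_l(c+[0,0,.008],rate=.08); env.sleep(.3)
    f0=env.get_ft_force()[2]
    h1=env.move_l(c-[0,0,.006],rate=.01,contact_N=.5); z1=env.get_tool_pos()[2]-c[2]; f1=env.get_ft_force()[2]-f0
    h2=env.move_l(c-[0,0,.006],rate=.008,contact_N=3); z2=env.get_tool_pos()[2]-c[2]; f2=env.get_ft_force()[2]-f0
    env.sleep(hold); f=grab("side"); f3=env.get_ft_force()[2]-f0
    print(k,h1,h2,"mm",round(z1*1e3,2),round(z2*1e3,2),"N",np.round([f1,f2,f3],2),"t",env.get_clock())
    cv2.imwrite(f"pics/press_{k}.png",f["frame"])
    env.move_l(hi,rate=.1)
if __name__=="__main__":
    for k in sys.argv[1:]: press(k)
E
python3 - <<'E'
from press import *
env.command_gripper(0.0,5)
print(env.get_opening(),env.get_clock())
press("c")
E
```

```text
0.00040863026917893576 1.4583
c True True mm -1.2 -1.23 N [6.55 7.84 7.18] t 7.325
```

Lid c stiffened quickly and the force overshot a bit. I'll make the approach slower and step gently.

```bash
python3 - <<'E'
s=open('press.py').read()
a=s.index("    h1=env"); b=s.index("    env.sleep(hold)")
s=s[:a]+'''    log=[]; h1=env.move_l(c-[0,0,.006],rate=.004,contact_N=.4)
    for i in range(14):
        z=env.get_tool_pos(); f=env.get_ft_force()[2]-f0; log.append((round((z[2]-c[2])*1e3,2),round(f,2)))
        if f>2.5: break
        env.move_l(z-[0,0,.0004],rate=.006); env.sleep(.05)
    print(log); h2=z1=z2=f1=f2=0
'''+s[b:]
s=s.replace("+[0,0,.008]","+[0,0,.003]")
open('press.py','w').write(s)
E
python3 press.py b
```

```text
[(np.float64(-1.38), np.float64(1.46)), (np.float64(-1.83), np.float64(1.6)), (np.float64(-2.26), np.float64(2.33)), (np.float64(-2.69), np.float64(2.1)), (np.float64(-3.11), np.float64(2.14)), (np.float64(-3.38), np.float64(5.74))]
b True 0 mm 0.0 0.0 N [0.   0.   6.34] t 13.4917
```

View pics/press_c.png

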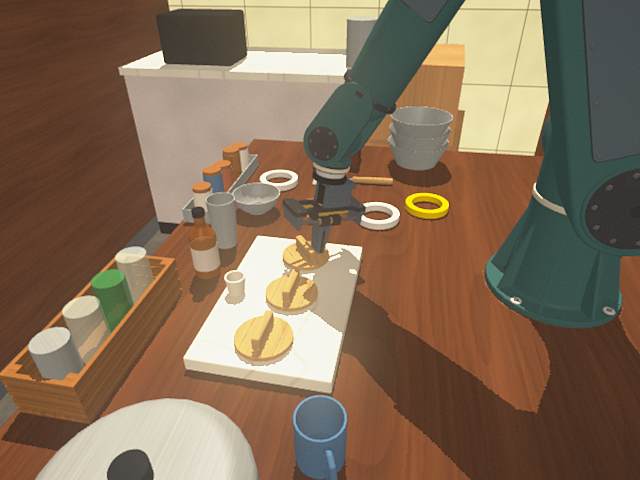

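Lid c is being pressed at about (318,250) and lies flat. Lid b sank about 2 mm at 2 N and then went stiff, so it rocks. I'll check lid a, then hold the press on b a little longer and look at it.

```bash
python3 - <<'E'
from press import *
press("a"); press("b",1.0)
im=cv2.imread("pics/press_b.png")[220:340,220:380]; im0=cv2.imread("pics/side0.png")[220:340,220:380]
cv2.imwrite("pics/cmp.png",cv2.resize(np.hstack([im0,im]),None,fx=2.5,fy=2.5,interpolation=cv2.INTER_CUBIC))
E
```

```text
[(np.float64(-1.16), np.float64(4.43))]
a True 0 mm 0.0 0.0 N [0.   0.   5.34] t 17.5667
[(np.float64(-1.38), np.float64(-0.3)), (np.float64(-1.84), np.float64(0.15)), (np.float64(-2.28), np.float64(-0.03)), (np.float64(-2.71), np.float64(-0.52)), (np.float64(-3.14), np.float64(1.18)), (np.float64(-3.41), np.float64(4.62))]
b True 0 mm 0.0 0.0 N [0.   0.   3.82] t 23.8167
```

View pics/cmp.png

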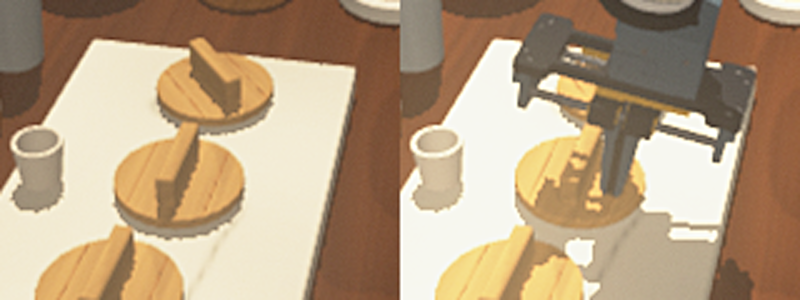

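Right panel: with the press held, lid b (about (580,185)) tips towards the fingers on its robot side. Lid b is therefore the warped one, and a and c stayed put. Now I grasp, lift and carry it.

```bash
python3 - <<'E'
from h import *
x,y,a=LID["b"]; g=np.array([x,y,.0485]); r=pick(g+[0,0,.08],a-90)
env.goto(g+[0,0,.08],r); env.command_gripper(.06)
env.move_l(g+[0,0,.01],rate=.1); c=env.move_l(g,rate=.03,contact_N=3); zg=env.get_tool_pos()[2]
env.command_gripper(0.,25); print("open",env.get_opening(),env.get_grip_force(),"hit",c,zg)
env.move_l([x,y,zg+.02],rate=.04); env.move_l([x,y,zg+.11],rate=.15)
p=np.array([.577,-.231,zg+.08]); r2=pick(p,a-90)
env.goto(p,r2); env.sleep(.3); print(env.get_opening(),env.get_clock(),zg)
f=grab("side"); cv2.imwrite("pics/carry.png",f["frame"][100:340,160:480].repeat(2,0).repeat(2,1))
t=grab("top"); cv2.imwrite("pics/carry_t.png",t["frame"])
open("zg.txt","w").write(str(zg))
E
```

```text
open 0.015813174812199463 24.991842806339264 hit False 0.048386633493684286
0.0159164521263104 31.2333 0.048386633493684286
```

View pics/carry.png

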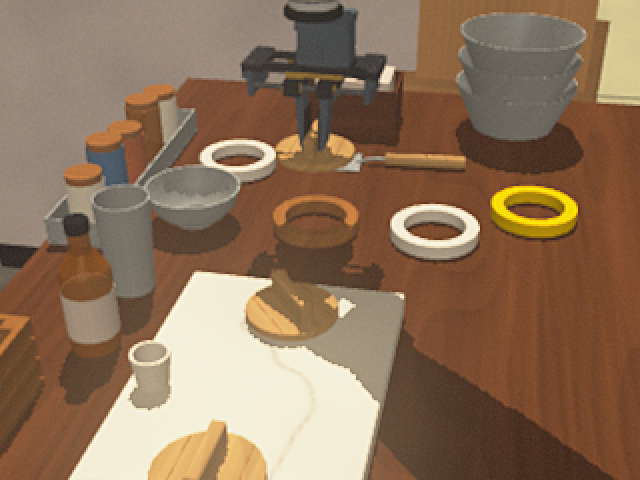

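The lid hangs level at (317,150), straight above the ring at (317,218). Now I set it down softly.

```bash
python3 - <<'E'
from h import *
zg=float(open("zg.txt").read()); p=np.array([.577,-.231,0])
env.move_l(p+[0,0,zg-.014+.006],rate=.08); env.sleep(.3); f0=env.get_ft_force()[2]
c=env.move_l(p+[0,0,zg-.014-.002],rate=.006,contact_N=1.5); z=env.get_tool_pos()[2]; env.sleep(.2)
print("contact",c,"mm vs expected",(z-(zg-.014))*1e3,env.get_ft_force()[2]-f0,env.get_clock())
env.command_gripper(.04); env.move_l(p+[0,0,z+.06],rate=.1)
env.goto([.42,-.42,.25],env.get_eef_rot()); env.sleep(.3); print(env.get_clock())
t=grab("top"); P=cloud(t); zz=P[...,2]; v,u=np.mgrid[0:480,0:640]
roi=(abs(u-409)<38)&(abs(v-227)<38)
for n,lo,hi in(("handle",.045,.08),("board",.023,.04)):
    q=P[roi&(zz>lo)&(zz<hi)]; A=np.c_[q[:,:2]-q[:,:2].mean(0),np.ones(len(q))]; s=np.linalg.lstsq(A,q[:,2],rcond=None)[0]
    r=cv2.minAreaRect((q[:,:2]*1000).astype(np.float32)); print(n,len(q),r,"plane",s.round(4))
cv2.imwrite("pics/end.png",np.hstack([t["frame"][170:300,180:460].repeat(2,0).repeat(2,1)]))
E
```

```text
contact True mm vs expected 0.08420561606404392 6.572072192363245 34.0167
36.75
handle 184 ((576.6838989257812, -229.7091827392578), (79.7922134399414, 16.437864303588867), 86.92091369628906) plane [ 0.1166 -0.0056  0.0571]
board 1077 ((579.083251953125, -230.92745971679688), (118.3623275756836, 118.23096466064453), 76.832275390625) plane [0.0017 0.0004 0.0299]
```

View pics/end.png

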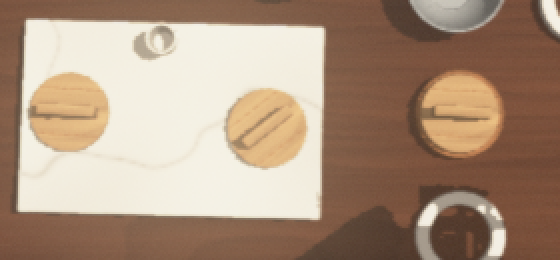

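The lid sits level on the ring at (461,113), with its board at z = 0.030 m and a slope of about 0.002. It is centred to about 1 mm, and the other two lids are still on the slab.

```bash
python3 -c "
from plant import env
print(env.sign_off(),env.get_clock())"
```

```text
the job is handed in; nothing more can be done
the job is handed in; nothing more can be done
```

The middle lid (b) was the one that rocked; it now sits centred, level and handle up on the wooden pot ring, the two sound lids remain on the slab, and I've handed the job in.

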